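# Scan a parcel on the balance and store its weight

### The arm

A 7-joint arm with a two-finger parallel gripper is mounted at the origin on the work surface. World frame = base frame: x ahead of the robot, y to its left, z up, the work surface at z = 0. Lengths are in m, angles in rad, forces in N, time in s.
With the tool pointing down it reaches from about 0.4 to 0.875 m from the base axis. Payload 19.3 kg.
Tool frame: the origin (TCP) lies on the centre line of the jaws, within the pads' length; the fingertips stand 14 mm ahead of it and the grasp point (between the pads) lies 5 mm behind it; z points along the fingers, y is the line along which they close (so a half turn about z gives the same grasp; the last joint's range is limited). The gripper opens to 85 mm and grips with 20 to 120 N. Pads are 22 mm wide; open, the fingers measure 114 mm over their backs; the gripper's body (76 mm by 85 mm) begins 54 mm behind the grasp point. The pads swing forward as they close: fully open they stand 13 mm farther back than shut.
Start: joints at [-1.271, 0.521, -0.036, 1.599, 0.021, 1.021, -0.113], TCP at [0.226, 0.583, 0.245] pointing down, gripper open.
Joint ranges: [-2.91, 2.91], [-0.3, 2.13], [-1.5, 1.42], [0.17, 2.43], [-1.26, 4.41], [0.16, 1.93], [-2.52, 2.52]. Speed limits (rad/s): [1.89, 1.89, 2.39, 2.39, 3.01, 3.01, 3.01].

### API

Orientations are given as [roll, pitch, yaw] about the fixed x, y, z axes, in that order (R = Rz(yaw) Ry(pitch) Rx(roll)).
In Python, from workcell import bot, grab_frame, regions_of gives the robot as it stands. The module is installed in compiled form; this text tells all that it offers.
- The arm moves only by the tool play_rows, never from a script. Its argument "plan" is a list of rows, each a list of 3 entries, a list of its own where there are three numbers: the shift along the tool's x, y, z in units of 2.5 cm (1.0 is 2.5 cm), then the turn, a rotation vector about the tool's x, y, z in units of 0.15 rad (1.0 is 0.15 rad), then the closure, from -1 (fully open) to 1 (shut). In form: [[[tx, ty, tz], [rx, ry, rz], jaw], ...]. A call has 1 to 20 rows; each row shifts and turns the commanded pose from where the row before left it, along the tool's axes as they then stand; what a row does not reach is not made up. A row lasts 1/8 s, in which the tool goes at most 62.5 mm and 10.7 degrees, less where a joint would pass 70% of its speed; a pose out of reach is approached as far as the arm can. A call with a number of a shift or a turn outside -1 to 1 is refused whole. A call with a gripper value outside its range is refused whole. The fingers move at their own pace and stop on an object; "newtons" is the grip in N (left out, the last holds). Time passes only in rows, so rows that do not move let the fingers close. It gives the time, the measured TCP pose, the force, the opening and the grip force at its end, in the units of the state.
- bot.observe(): the state, without advancing time (a new reading comes with each control period).
- grab_frame(name): name is "side" or "top"; returns a dict with "pixels" (480x640x3 uint8, red, green, blue), "depth" (480x640 float32, m along the optical axis (not along the pixel's ray), 0 where there is no reading), "camera_matrix" (3x3 intrinsics, pixels), "R" (3x3) and "t" (3): a world point X has camera coordinates R X + t. Camera axes: x right, y down, z forward; pixel columns grow to the right and rows downward; lengths in m; the calibration is good to about 2 mm. A picture is of the moment at which its call begins.
- bot.job_done(): hands the job in; it is judged then, once.
Trained networks look in the newest picture that a camera, given by its name, has taken for a name from the list of things; names that differ only in an ending like _2 or _b are one class to them, and where a whole thing is asked for, a point or a joint stands for the part that bears it (a point fixed in the world has none). Each returns a list of dicts, best first, with "p" (0 to 1); they miss things now and then, are a little off and sometimes report something else, mostly with a low value. They report only what shows in the picture. A call takes as long as a camera call. They do not tell look-alikes from the thing itself.
- regions_of(thing, camera): "mask" (480x640 bool, what is visible of it) and "box" ([left, top, right, bottom] in pixels, round what is visible of it).
The state is a dict: "clock": time; "qpos": joint angles; "qd": joint speeds; "joint_efforts": joint torques, N m; "position": TCP position; "tool_rot": TCP orientation; "force": force on the tool from outside, world axes, zero at the start; "moment": the same for the moment, N m; "grip_width": finger opening in m; "finger_force": force on a finger pad.
Only numpy, scipy, OpenCV 4.12 (cv2) and the standard library are available. Lean on these libraries where they do the work, as an engineer would, in place of code of your own. Each camera call takes 0.05 s, during which the arm holds its last target. There are 200 camera calls.

### The job

Take the hand scanner from its cradle and hold it level and steady with its window facing straight down at the middle of the barcode label of the parcel on the balance, about 8 cm above it, for two seconds, without touching the parcel. Lay the scanner back in its cradle the way it lay before and let go. Then press the balance's round button fully down with the fingers and release it, leaving the oblong key alone, the parcel where it is on the pan and the other things on the bench undisturbed.

Things in the scene. Friction and masses are not known exactly. Their poses are not given: they have to be found in the camera images.
- balance: white fixed bench balance, 300 (x) by 220 mm; origin under its centre on the bench, z up, front (-x) roughly to the robot. Low front deck, 41 mm high: a display with the round button and oblong key 76 mm to its left and right (either way round), 105 mm in front of the origin. Behind it a steel pan 180 by 190 mm, top 80 mm high, centred 45 mm behind the origin
- store (a joint): travel of the balance's round light grey button, m: 0 up, 0.008 fully down; springs back; about 4.5 N holds it fully down
- store_top (a point): centre of the top face of the round button (36 mm across), pressed straight down
- tare (a joint): travel of the oblong light grey key, m: 0 up, 0.008 fully down; not to be pressed
- tare_top (a point): centre of the top of the oblong key (40 by 22 mm), on the other side of the display from the round button
- parcel: closed cardboard specimen parcel 120 (x) by 100 (y) by 50 mm high lying loose on the balance's pan. Origin at the centre of its underside, z up
- label (a point): middle of the white barcode label (46 by 74 mm) on the parcel's top face; axes as the parcel's
- scanner: light grey hand scanner with a straight handle 150 mm long, 30 mm wide, 28 mm high along its x and a head 60 by 60 by 65 mm at the +x end that hangs below the handle. Origin in the middle of the handle, on its axis, where it is best gripped; z up. The head spans x = 75 to 135 mm, z = -45 to +20 mm. About 0.2 kg
- window (a point): middle of the scanner's black window, on the underside of the head, 105 mm ahead (+x) of and 45 mm below the scanner's origin; it looks along the scanner's -z; axes as the scanner's
- cradle: black fixed cradle: foot plate 150 (x) by 100 by 10 mm, two U saddles 50 mm before and behind the origin, each 14 mm thick, 37 mm wide inside, flared on top, trough floor 75 mm and tops 103 mm high, that hold the handle's ends and leave 86 mm of it free for the fingers. Scanner's head hangs beyond the +x saddle. Origin at the centre of its underside, z up
- rest (a point): where the scanner's origin lies when the scanner rests in the cradle, 89 mm above the bench; axes as the cradle's
- spare_parcel: bystander: a second labelled cardboard parcel, 130 by 100 by 60 mm, on the bench itself; origin at the centre of its underside
- tube_rack: bystander: white rack 160 by 90 mm with capped sample tubes, 98 mm high; origin at the centre of its underside
- gel: bystander: white bottle 60 mm across, 150 mm high; origin at the centre of its underside
Not all that is in view belongs to the job. Leave any purple or yellow look-alike of the cradle alone.

How it is judged:
On the way, in this order (a step that is already met when the one before it is completed fails the run):
1. the held scanner looks straight down at the middle of the label (within 20 mm each way, 45 to 130 mm above it, level within 0.25 rad) and is steady (below 0.03 m/s) for 1 s (x of label in the frame of window between -0.02 and 0.02 m and y of label in the frame of window between -0.02 and 0.02 m and z of label in the frame of window between -0.13 and -0.045 m and angle between scanner's own z axis and vertical below 0.25 rad and linear speed of scanner below 0.03 m/s and angular speed of scanner below 0.3 rad/s and contact force between the fingers and scanner above 1 N), for 1 s.
2. the scanner lies in its cradle again, head at the same end, let go (distance between scanner and rest below 0.022 m and angle between scanner's own z axis and vertical below 0.12 rad and x of window in the frame of cradle above 0.08 m and contact force between the fingers and scanner below 0.1 N and linear speed of scanner below 0.03 m/s), for 0.2 s.
3. the fingers press the round button fully down (beyond 6.5 of its 8 mm) (value of joint store above 0.0065 m and contact force between the fingers and anything else above 1 N), for 0.05 s.
At the end, for the whole second after the job is handed in: The round button is up again (within 1.5 mm), the oblong key up, the scanner lies at rest and level (0.12 rad) in its cradle within 22 mm of its resting point with its head at the same end as before, and the parcel rests on the pan within 15 mm of where it began (value of joint each of store, tare below 0.0015 m and distance between scanner and rest below 0.022 m and angle between scanner's own z axis and vertical below 0.12 rad and x of window in the frame of cradle above 0.08 m and linear speed of each of scanner, parcel below 0.01 m/s and distance of parcel from where it was at the start of the episode below 0.015 m); the robot touches nothing.
It fails at once if the oblong key is pressed (over 3 mm) (value of joint tare above 0.003 m).
It fails at once if the round button is pressed while the scanner is out of its cradle (value of joint store above 0.004 m and distance between scanner and rest above 0.04 m).
It fails at once if the scanner or the robot touches the parcel (contact force between any of scanner, the fingers, the arm and parcel above 0.5 N).
It fails at once if the parcel is shifted by over 20 mm (distance of parcel from where it was at the start of the episode above 0.02 m).
It fails at once if a bystander is shifted by over 30 mm (distance of any of spare_parcel, tube_rack, gel from where it was at the start of the episode above 0.03 m).
It also fails if it takes over 66 s, if anything falls off the work surface, if the arm or the gripper's body presses on something with over 40 N, if the wrist force passes 120 N, or if a joint passes its speed limit or range.

## Working session

There is one attempt and no reset: what is moved stays moved. The work goes in short steps, Python scripts to look and compute and a tool call to move; the robot and the scene stay as the last step left them, time stands still between calls to the robot, and variables do not carry over. Pictures are saved under pics/ and viewed, at most 10 in all, crops included, and the job is handed in when it is done.

Besides the shell and the picture viewer there is one more tool, called after "Request:" by a JSON object that holds its "fn" and its "kwargs", one argument or row to a line. play_rows: Moves the arm, as the interface text tells. Its arguments: {"type":"object","properties":{"plan":{"type":"array"},"newtons":{"type":"number"}},"required":["plan"]}

```bash
mkdir -p pics; cat > h.py <<'E'
import numpy as np, cv2
from workcell import bot, grab_frame, regions_of
def pts(f,mask=None):
    d=f["depth"]; K=f["camera_matrix"]; v,u=np.nonzero((d>0)&(mask if mask is not None else True))
    z=d[v,u]; C=np.stack([(u-K[0,2])*z/K[0,0],(v-K[1,2])*z/K[1,1],z],1)
    return (C-f["t"])@f["R"], u, v
E
python3 - <<'E'
from h import *
s=bot.observe(); print(s)
for c in ("side","top"):
    f=grab_frame(c); cv2.imwrite(f"pics/{c}0.png",f["pixels"][:,:,::-1]); np.savez(f"{c}0.npz",**f)
    print(c,-f["R"].T@f["t"])
    for n in ("balance","store","tare","parcel","label","scanner","window","cradle","spare_parcel","tube_rack","gel"):
        for r in regions_of(n,c)[:3]:
            P,_,_=pts(f,r["mask"])
            print(n,round(r["p"],2),np.round(r["box"]).astype(int),np.round(np.median(P,0),3) if len(P) else None,np.round(np.percentile(P,2,axis=0),3),np.round(np.percentile(P,98,axis=0),3))
E
```

```text
{'clock': 0.0, 'qpos': array([-1.27121582,  0.52200609, -0.03634859,  1.59997653,  0.02116811,
        1.02108851, -0.11280387]), 'qd': array([-4.33638028e-04,  1.26505978e-03, -1.31660375e-03, -2.09412489e-04,
        8.98108419e-05,  9.03105907e-05, -3.76713626e-04]), 'joint_efforts': array([ 2.90063263e-04, -9.27114701e+01,  1.97947159e+00, -3.69944608e+01,
        1.77066098e-02,  7.71265535e-03, -4.01704244e-05]), 'position': array([0.22578404, 0.58246463, 0.24474168]), 'tool_rot': array([-3.14049806e+00,  3.94344160e-05,  2.77179944e+00]), 'force': array([-0.08113875, -0.21104373, -0.8394294 ]), 'moment': array([ 0.03971012, -0.03857959, -0.01414234]), 'finger_force': 0.0, 'grip_width': 0.08553032631692577}
side [0.52657074 0.95994907 0.84198493]
balance 0.58 [257 284 406 382] [0.541 0.295 0.045] [0.415 0.125 0.015] [0.7   0.334 0.082]
store 0.58 [369 334 389 352] [0.45  0.282 0.064] [0.435 0.262 0.054] [0.466 0.295 0.067]
parcel 0.66 [267 274 342 343] [0.601 0.254 0.129] [0.537 0.178 0.082] [0.669 0.296 0.132]
parcel 0.19 [306 191 359 244] [ 0.57  -0.173  0.01 ] [ 0.5   -0.233
[... 2052 characters left out ...]
.684 -0.411  0.065]
cradle 0.85 [303 136 359 197] [ 0.817 -0.022  0.011] [ 0.741 -0.087 -0.   ] [0.889 0.042 0.101]
cradle 0.74 [368 218 416 280] [ 0.571 -0.174  0.011] [ 0.5   -0.25   0.005] [ 0.635 -0.128  0.103]
cradle 0.72 [403 148 460 213] [ 0.775 -0.299  0.012] [ 0.702 -0.362  0.002] [ 0.836 -0.245  0.102]
spare_parcel 0.67 [468 208 511 261] [ 0.616 -0.46   0.06 ] [ 0.553 -0.518  0.007] [ 0.683 -0.411  0.065]
tube_rack 0.71 [146 224 188 284] [0.553 0.424 0.059] [0.479 0.387 0.002] [0.634 0.474 0.1  ]
tube_rack 0.47 [204 197 293 310] [0.529 0.18  0.066] [0.417 0.097 0.031] [0.703 0.311 0.084]
gel 0.82 [473 279 512 302] [ 0.459 -0.433  0.099] [ 0.433 -0.485  0.001] [ 0.49  -0.417  0.153]
```

View pics/top0.png

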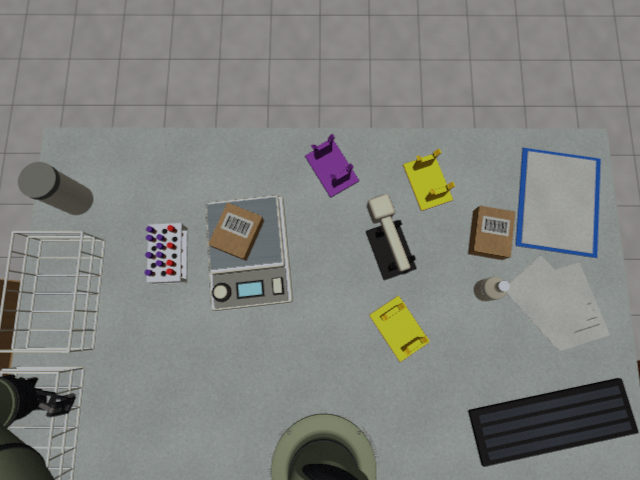

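View pics/side0.png

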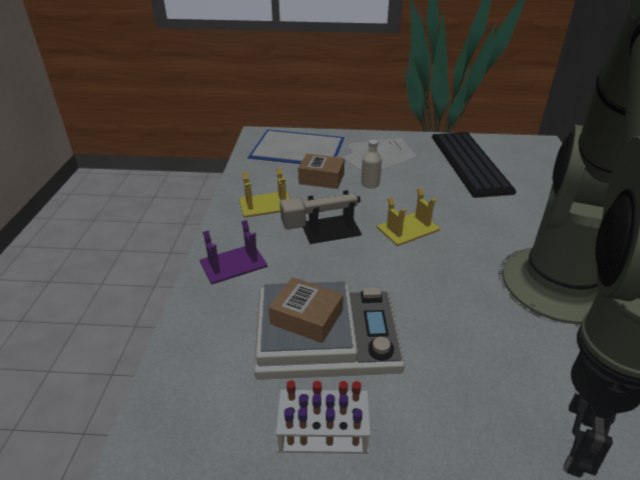

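Top view: scanner on the black cradle at (390,240). The other cradle look-alikes are purple at (330,167), yellow at (428,180) and yellow at (400,328). The job parcel is on the pan at (237,230) and the spare at (493,232). The round button is at (221,292) and the oblong key at (278,286). I choose the black cradle holding the scanner, the parcel on the pan and the round button, and will check the scanner in a crop.

```bash
python3 - <<'E'
from h import *
for c in ("top","side"):
    f=dict(np.load(f"{c}0.npz")); P,u,v=pts(f); rgb=f["pixels"][v,u].astype(int)
    br=rgb.min(1); x,y,z=P.T
    def box(a,b,cc,d): return (x>a)&(x<b)&(y>cc)&(y<d)
    m=box(.46,.75,-.26,-.09)&(z>.088)&(z<.13)&(br>100)
    Q=P[m]
    print(c,"scanner n",m.sum())
    # axis from PCA then refine on handle
    cx=Q[:,:2].mean(0); d=np.linalg.svd(Q[:,:2]-cx)[2][0]; d*=np.sign(d[0])
    for _ in range(4):
        s=(Q[:,:2]-cx)@d; smax=np.percentile(s,99.7); n=np.array([-d[1],d[0]])
        h=(s<smax-.07)&(s>smax-.2)&(Q[:,2]>.095)
        H=Q[h]; cx2=H[:,:2].mean(0); d=np.linalg.svd(H[:,:2]-cx2)[2][0]; d*=np.sign(d[0]); cx=cx2
    n=np.array([-d[1],d[0]]); s=(Q[:,:2]-cx)@d; w=(H[:,:2]-cx)@n
    print(" yaw",np.degrees(np.arctan2(d[1],d[0])),"handle z",np.percentile(H[:,2],[10,50,90]).round(4),"s",np.percentile(s,[.3,99.7]).round(4),"w",np.percentile(w,[2,98]).round(4))
    wm=np.percentile(w,[2,98]).mean(); e=np.percentile(s,[.3,99.7])
    for nm,o in (("from tail",e[0]+.075),("from head",e[1]-.135)): print(" origin",nm,(cx+d*o+n*wm).round(4))
    # cradle foot (black), z<.03
    m=box(.46,.7,-.28,-.09)&(z>.005)&(z<.025)&(rgb.max(1)<60)
    r=cv2.minAreaRect(P[m][:,:2].astype(np.float32)*1000); print(" foot",m.sum(),r, P[m][:,2].mean())
    # label
    m=box(.53,.68,.16,.3)&(z>.115)
    r=cv2.minAreaRect(P[m&(z>.124)][:,:2].astype(np.float32)*1000); print(" parcel top",r,np.median(P[m][:,2]))
    L=m&(rgb[:,2]>110)&(rgb[:,0]-rgb[:,2]<35)
    r=cv2.minAreaRect(P[L][:,:2].astype(np.float32)*1000); print(" label",L.sum(),r,P[L].mean(0))
    for nm,b in (("store",(.42,.48,.24,.305)),("tare",(.44,.5,.095,.15))):
        m=box(*b)&(z>.056)&(z<.08)&(br>120)
        r=cv2.minAreaRect(P[m][:,:2].astype(np.float32)*1000) if m.sum()>4 else None; print(" ",nm,m.sum(),r,np.median(P[m][:,2]))
    b=(350,180,440,300) if c=="top" else (260,170,380,260)
    cv2.imwrite(f"pics/{c}c.png",cv2.resize(f["pixels"][b[1]:b[3],b[0]:b[2],::-1],None,fx=5,fy=5,interpolation=cv2.INTER_CUBIC))
E
```

```text
top scanner n 1003
 yaw 18.94279200823976 handle z [0.0997 0.1028 0.1058] s [-0.0702  0.1353] w [-0.0138  0.0128]
 origin from tail [ 0.5809 -0.1876]
 origin from head [ 0.5766 -0.189 ]
 foot 957 ((576.4076538085938, -188.30712890625), (148.6497802734375, 98.05501556396484), 19.274158477783203) 0.010494158367522016
 parcel top ((605.2085571289062, 228.11441040039062), (101.41961669921875, 120.27587890625), 67.7607421875) 0.13015819374824436
 label 326 ((618.7260131835938, 225.31719970703125), (75.62908172607422, 46.73694610595703), 68.90558624267578) [0.61903985 0.22617889 0.13047343]
  store 119 ((451.5653991699219, 274.8735046386719), (29.93643569946289, 31.296720504760742), 47.06631851196289) 0.06487031917724291
  tare 109 ((468.9831848144531, 124.80496215820312), (37.25191879272461, 20.546445846557617), 6.043064117431641) 0.06521236703784956
side scanner n 431
 yaw 19.79129481616338 handle z [0.1004 0.1023 0.1042] s [-0.0672  0.1336] w [-0.0131  0.0107]
 origin from tail [ 0.5797 -0.1856]
 origin from head [ 0.571  -0.1887]
 foot 965 ((573.7682495117188, -185.97808837890625), (148.51544189453125, 106.4296646118164), 19.083377838134766) 0.010084363026953884
 parcel top ((602.9703979492188, 231.0716094970703), (105.78577423095703, 121.38955688476562), 68.37181854248047) 0.1294655073199352
 label 169 ((616.8577270507812, 225.08636474609375), (73.64630889892578, 44.48072814941406), 68.45217895507812) [0.61654495 0.22809824 0.1301655 ]
  store 0 None nan
  tare 0 None nan
  return _methods._mean(a, axis=axis, dtype=dtype,
  ret = ret.dtype.type(ret / rcount)
```

View pics/topc.png

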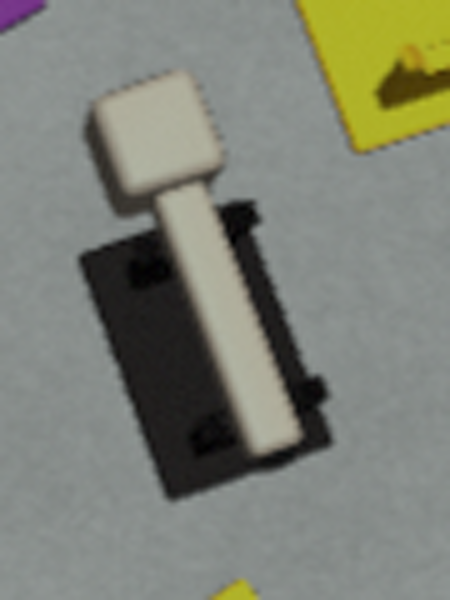

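The crop shows the light handle lying in the two black saddles, with the head at the far (+x) end at crop (155,130). That confirms the choice. The scanner origin is about (0.577, -0.188, 0.089) at yaw 19.2°, and the label is at (0.618, 0.225, 0.130).

Request:
{"fn": "play_rows", "kwargs": {
  "plan": [
    [[-0.5,-0.5,0],[0,0,0],-1],
    [[-0.93,-0.91,0],[0,0,0],-1],
    [[-0.93,-0.91,0],[0,0,0],-1],
    [[-0.93,-0.91,0],[0,0,0],-1],
    [[-0.93,-0.91,0],[0,0,0],-1],
    [[-0.93,-0.91,0],[0,0,0],-1],
    [[-0.93,-0.91,0],[0,0,0],-1],
    [[-0.93,-0.91,0],[0,0,0],-1],
    [[-0.93,-0.91,0],[0,0,0],-1],
    [[-0.93,-0.91,0],[0,0,0],-1],
    [[-0.93,-0.91,0],[0,0,0],-1],
    [[-0.93,-0.91,0],[0,0,0],-1],
    [[-0.93,-0.91,0],[0,0,0],-1],
    [[-0.93,-0.91,0],[0,0,0],-1],
    [[-0.93,-0.91,0],[0,0,0],-1],
    [[-0.93,-0.91,0],[0,0,0],-1],
    [[-0.93,-0.91,0],[0,0,0],-1],
    [[-0.93,-0.91,0],[0,0,0],-1],
    [[-0.93,-0.91,0],[0,0,0],-1],
    [[-0.93,-0.91,0],[0,0,0],-1]
  ],
  "newtons": 40
}}

```text
clock: 3.7
position: [0.4884, 0.002, 0.2454]
tool_rot: [3.141, 0.0, 2.771]
force: [0.2, 0.4, -0.2]
grip_width: 0.0855
finger_force: 0.0
```

Request:
{"fn": "play_rows", "kwargs": {
  "plan": [
    [[-0.93,-0.91,0],[0,0,0],-1],
    [[-0.93,-0.91,0],[0,0,0],-1],
    [[-0.93,-0.91,0],[0,0,0],-1],
    [[-0.93,-0.91,0],[0,0,0],-1],
    [[-0.93,-0.91,0],[0,0,0],-1],
    [[-0.93,-0.91,0],[0,0,0],-1],
    [[-0.5,-0.4,0],[0,0,0],-1],
    [[0,0,0],[0,0,1],-1],
    [[0,0,0],[0,0,1],-1],
    [[0,0,0],[0,0,1],-1],
    [[0,0,0],[0,0,1],-1],
    [[0,0,0],[0,0,1],-1],
    [[0,0,0],[0,0,1],-1],
    [[0,0,0],[0,0,1],-1],
    [[0,0,0],[0,0,1],-1],
    [[0,0,0],[0,0,1],-1],
    [[0,0,0],[0,0,1],-1],
    [[0,0,0],[0,0,1],-1],
    [[0,0,0],[0,0,0],-1]
  ]
}}

```text
clock: 6.08
position: [0.5771, -0.1872, 0.2452]
tool_rot: [-3.141, -0.0, 1.123]
force: [1.5, 0.5, -0.1]
grip_width: 0.0857
finger_force: 0.0
```

Request:
{"fn": "play_rows", "kwargs": {
  "plan": [
    [[0,0,0],[0,0,1],-1],
    [[0,0,0],[0,0,1],-1],
    [[0,0,0],[0,0,1],-1],
    [[0,0,0],[0,0,1],-1],
    [[0,0,0],[0,0,1],-1],
    [[0,0,0.5],[0,0,0.25],-1],
    [[0,0,1],[0,0,0],-1],
    [[0,0,1],[0,0,0],-1],
    [[0,0,1],[0,0,0],-1],
    [[0,0,0],[0,0,0],-1],
    [[0,0,0],[0,0,0],-1]
  ]
}}

```text
clock: 7.45
position: [0.5775, -0.188, 0.1584]
tool_rot: [3.141, -0.0, 0.336]
force: [-0.7, 0.4, 1.3]
grip_width: 0.0854
finger_force: 0.0
```

```bash
python3 - <<'E'
from h import *
s=bot.observe(); print(s["position"],s["tool_rot"],s["qpos"].round(2))
f=grab_frame("side"); cv2.imwrite("pics/s1.png",cv2.resize(f["pixels"][130:270,220:420,::-1],None,fx=4,fy=4))
E
```

```text
[ 0.57752214 -0.1879518   0.15838381] [ 3.14133500e+00 -3.47165691e-04  3.35877682e-01] [-0.28  0.75  0.79  1.75 -0.65  0.92 -0.45]
```

View pics/s1.png

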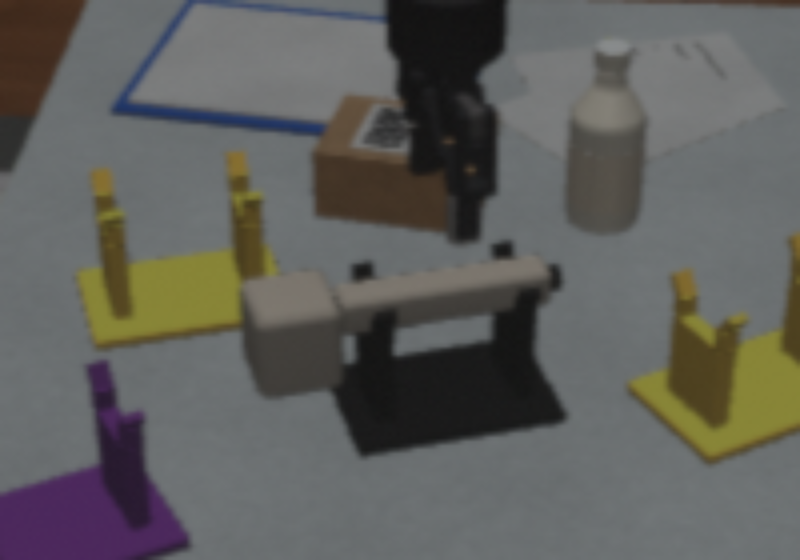

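The gripper stands over the handle's middle, between the saddles (finger at crop (465,215), handle at (450,290)). Next I descend and close.

Request:
{"fn": "play_rows", "kwargs": {
  "plan": [
    [[0,0,0.5],[0,0,0],-1],
    [[0,0,0.8],[0,0,0],-1],
    [[0,0,0.8],[0,0,0],-1],
    [[0,0,0.6],[0,0,0],-1],
    [[0,0,0.28],[0,0,0],-1],
    [[0,0,0],[0,0,0],-1],
    [[0,0,0],[0,0,0],1],
    [[0,0,0],[0,0,0],1],
    [[0,0,0],[0,0,0],1],
    [[0,0,0],[0,0,0],1],
    [[0,0,0],[0,0,0],1],
    [[0,0,0],[0,0,0],1],
    [[0,0,0],[0,0,0],1],
    [[0,0,0],[0,0,0],1]
  ],
  "newtons": 60
}}

```text
clock: 9.25
position: [0.5777, -0.1877, 0.0837]
tool_rot: [3.141, -0.001, 0.334]
force: [-1.5, 1.0, 6.1]
grip_width: 0.0294
finger_force: 59.7
```

Request:
{"fn": "play_rows", "kwargs": {
  "plan": [
    [[0,0,-0.2],[0,0,0],1],
    [[0,0,-0.4],[0,0,0],1],
    [[0,0,-0.5],[0,0,0],1],
    [[0,0,-0.7],[0,0,0],1],
    [[0,0,-0.7],[0,0,0],1],
    [[0,0,-0.7],[0,0,0],1],
    [[0,0,-0.7],[0,0,0],1],
    [[0,0,-0.7],[0,0,0],1],
    [[0,0,-0.7],[0,0,0],1],
    [[0,0,-0.7],[0,0,0],1],
    [[0,0,-0.7],[0,0,0],1],
    [[0,0,-0.5],[0,0,0],1],
    [[0,0,-0.3],[0,0,0],1],
    [[0,0,0],[0,0,0],1],
    [[0,0,0],[0,0,0],1]
  ]
}}

```text
clock: 11.12
position: [0.5773, -0.1875, 0.2703]
tool_rot: [-3.141, 0.001, 0.334]
force: [0.3, 0.7, -1.9]
grip_width: 0.0288
finger_force: 59.3
```

```bash
python3 - <<'E'
from h import *
s=bot.observe(); print(s["position"],s["tool_rot"],s["force"],s["moment"],s["grip_width"])
f=grab_frame("side"); cv2.imwrite("pics/s2.png",cv2.resize(f["pixels"][100:270,210:430,::-1],None,fx=3.6,fy=3.5))
E
```

```text
[ 0.57727124 -0.18753221  0.27030611] [-3.14116716e+00  6.32685094e-04  3.34272577e-01] [ 0.29688777  0.65798994 -1.89518419] [-0.01884343 -0.04054791  0.03533523] 0.028838204357150423
```

View pics/s2.png

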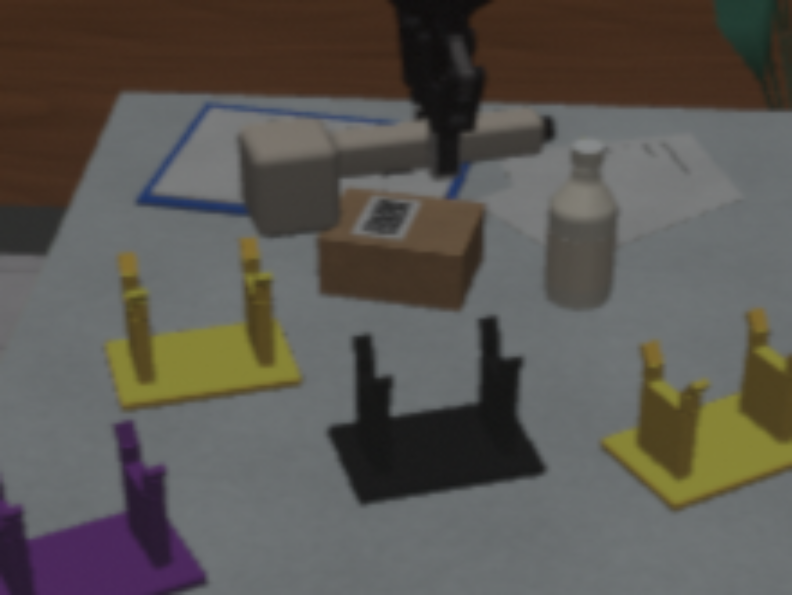

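The scanner is held level and clear of the black cradle (head at crop (290,180)). Next is the move over the label.

Request:
{"fn": "play_rows", "kwargs": {
  "plan": [
    [[0.14,-0.3,0],[0,0,0],1],
    [[0.14,-0.6,0],[0,0,0],1],
    [[0.14,-0.85,0],[0,0,0],1],
    [[0.14,-0.85,0],[0,0,0],1],
    [[0.14,-0.85,0],[0,0,0],1],
    [[0.14,-0.85,0],[0,0,0],1],
    [[0.14,-0.85,0],[0,0,0],1],
    [[0.14,-0.85,0],[0,0,0],1],
    [[0.14,-0.85,0],[0,0,0],1],
    [[0.14,-0.85,0],[0,0,0],1],
    [[0.14,-0.85,0],[0,0,0],1],
    [[0.14,-0.85,0],[0,0,0],1],
    [[0.14,-0.85,0],[0,0,0],1],
    [[0.14,-0.85,0],[0,0,0],1],
    [[0.14,-0.85,0],[0,0,0],1],
    [[0.14,-0.85,0],[0,0,0],1],
    [[0.14,-0.85,0],[0,0,0],1],
    [[0.14,-0.7,0],[0,0,0],1],
    [[0.14,-0.47,0],[0,0,0],1],
    [[0.09,-0.25,0],[0,0,0],1]
  ]
}}

```text
clock: 13.68
position: [0.5187, 0.1914, 0.2708]
tool_rot: [3.141, 0.0, 0.335]
force: [0.6, -0.6, -2.1]
grip_width: 0.0295
finger_force: 59.4
```

Request:
{"fn": "play_rows", "kwargs": {
  "plan": [
    [[0,0,0.2],[0,0,0],1],
    [[0,0,0.4],[0,0,0],1],
    [[0,0,0.2],[0,0,0],1],
    [[0,0,0],[0,0,0],1],
    [[0,0,0],[0,0,0],1]
  ]
}}

```text
clock: 14.3
position: [0.5189, 0.1906, 0.2509]
tool_rot: [3.142, -0.0, 0.334]
force: [-0.4, -0.0, -2.2]
grip_width: 0.0291
finger_force: 59.4
```

```bash
python3 - <<'E'
from h import *
s=bot.observe(); print(s["position"],s["tool_rot"],s["force"])
for c in ("side","top"):
    f=grab_frame(c); P,u,v=pts(f); rgb=f["pixels"][v,u].astype(int); x,y,z=P.T
    m=(x>.45)&(x<.7)&(y>.1)&(y<.32)&(z>.2)&(z<.29)&(rgb.min(1)>90); Q=P[m]
    d=np.array([np.cos(.334),np.sin(.334)]); n=np.array([-d[1],d[0]])
    q=(Q[:,:2]-s["position"][:2]); a=q@d; w=q@n
    print(c,m.sum(),"along",np.percentile(a,[.5,99.5]).round(4))
    h=(a>.078)&(Q[:,2]>.268); t=(a<.07)&(Q[:,2]>.27-.0)
    for k in (h,t):
        if k.sum()>20:
            A=np.c_[a[k],w[k],np.ones(k.sum())]; print(k.sum(),"slope",np.linalg.lstsq(A,Q[k][:,2],rcond=None)[0].round(3),"w",np.percentile(w[k],[2,98]).round(4),"a",np.percentile(a[k],[2,98]).round(4),"z",np.median(Q[k][:,2]).round(4))
    if c=="side": cv2.imwrite("pics/s3.png",cv2.resize(f["pixels"][180:400,230:450,::-1],None,fx=2.7,fy=2.7))
E
```

```text
[0.5188948  0.19059598 0.25091613] [ 3.14155591e+00 -8.19698312e-05  3.33911337e-01] [-0.42487915 -0.04160831 -2.19521643]
side 1020 along [-0.0693  0.1315]
553 slope [-0.015 -0.012  0.277] w [-0.0237  0.0289] a [0.0798 0.131 ] z 0.2753
145 slope [-0.001  0.02   0.271] w [-0.008   0.0125] a [-0.0672  0.0656] z 0.2706
top 340 along [-0.0729 -0.0102]
161 slope [ 0.009 -0.083  0.272] w [-0.0145  0.0093] a [-0.0703 -0.0152] z 0.2712
```

View pics/s3.png

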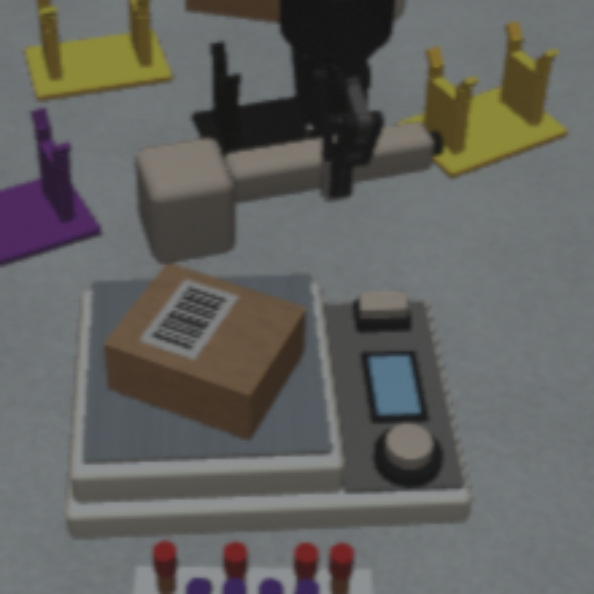

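The scanner is level, with its window about 82 mm above the label and within a few mm of its middle. I hold for 2.25 s.

Request:
{"fn": "play_rows", "kwargs": {
  "plan": [
    [[0,0,0],[0,0,0],1],
    [[0,0,0],[0,0,0],1],
    [[0,0,0],[0,0,0],1],
    [[0,0,0],[0,0,0],1],
    [[0,0,0],[0,0,0],1],
    [[0,0,0],[0,0,0],1],
    [[0,0,0],[0,0,0],1],
    [[0,0,0],[0,0,0],1],
    [[0,0,0],[0,0,0],1],
    [[0,0,0],[0,0,0],1],
    [[0,0,0],[0,0,0],1],
    [[0,0,0],[0,0,0],1],
    [[0,0,0],[0,0,0],1],
    [[0,0,0],[0,0,0],1],
    [[0,0,0],[0,0,0],1],
    [[0,0,0],[0,0,0],1],
    [[0,0,0],[0,0,0],1],
    [[0,0,0],[0,0,0],1]
  ]
}}

```text
clock: 16.65
position: [0.5188, 0.1908, 0.2508]
tool_rot: [3.142, 0.0, 0.334]
force: [-0.1, 0.4, -1.5]
grip_width: 0.0293
finger_force: 59.4
```

Request:
{"fn": "play_rows", "kwargs": {
  "plan": [
    [[0,0,-0.4],[0,0,0],1],
    [[0,0,-0.4],[0,0,0],1],
    [[-0.14,0.5,0],[0,0,0],1],
    [[-0.14,0.85,0],[0,0,0],1],
    [[-0.14,0.85,0],[0,0,0],1],
    [[-0.14,0.85,0],[0,0,0],1],
    [[-0.14,0.85,0],[0,0,0],1],
    [[-0.14,0.85,0],[0,0,0],1],
    [[-0.14,0.85,0],[0,0,0],1],
    [[-0.14,0.85,0],[0,0,0],1],
    [[-0.14,0.85,0],[0,0,0],1],
    [[-0.14,0.85,0],[0,0,0],1],
    [[-0.14,0.85,0],[0,0,0],1],
    [[-0.14,0.85,0],[0,0,0],1],
    [[-0.14,0.85,0],[0,0,0],1],
    [[-0.14,0.85,0],[0,0,0],1],
    [[-0.14,0.85,0],[0,0,0],1],
    [[-0.14,0.85,0],[0,0,0],1],
    [[-0.14,0.85,0],[0,0,0],1],
    [[-0.14,0.6,0],[0,0,0],1]
  ]
}}

```text
clock: 19.15
position: [0.5792, -0.1794, 0.2707]
tool_rot: [3.141, 0.0, 0.332]
force: [-1.0, -0.4, -2.2]
grip_width: 0.0296
finger_force: 59.4
```

Request:
{"fn": "play_rows", "kwargs": {
  "plan": [
    [[-0.13,0.3,0],[0,0,0],1],
    [[-0.1,0.07,0],[0,0,0],1],
    [[0,0,0],[0,0,0],1],
    [[0,0,0],[0,0,0],1],
    [[0,0,0],[0,0,0],1]
  ]
}}

```text
clock: 19.77
position: [0.5776, -0.1872, 0.2708]
tool_rot: [-3.142, -0.0, 0.335]
force: [0.3, 0.5, -1.3]
grip_width: 0.0291
finger_force: 59.4
```

Request:
{"fn": "play_rows", "kwargs": {
  "plan": [
    [[0,0.02,0.4],[0,0,0],1],
    [[0,0,0.8],[0,0,0],1],
    [[0,0,0.8],[0,0,0],1],
    [[0,0,0.8],[0,0,0],1],
    [[0,0,0.8],[0,0,0],1],
    [[0,0,0.8],[0,0,0],1],
    [[0,0,0.8],[0,0,0],1],
    [[0,0,0.6],[0,0,0],1],
    [[0,0,0.4],[0,0,0],1],
    [[0,0,0.4],[0,0,0],1],
    [[0,0,0.4],[0,0,0],1],
    [[0,0,0.2],[0,0,0],1],
    [[0,0,0.2],[0,0,0],1],
    [[0,0,0],[0,0,0],1],
    [[0,0,0],[0,0,0],1]
  ]
}}

```text
clock: 21.65
position: [0.5777, -0.1882, 0.086]
tool_rot: [3.141, -0.0, 0.334]
force: [0.5, -0.8, -0.8]
grip_width: 0.0294
finger_force: 59.4
```

Request:
{"fn": "play_rows", "kwargs": {
  "plan": [
    [[0,0,0.08],[0,0,0],1],
    [[0,0,0],[0,0,0],1],
    [[0,0,0],[0,0,0],0.3],
    [[0,0,0],[0,0,0],-0.2],
    [[0,0,0],[0,0,0],-1],
    [[0,0,0],[0,0,0],-1],
    [[0,0,0],[0,0,0],-1],
    [[0,0,0],[0,0,0],-1],
    [[0,0,0],[0,0,0],-1],
    [[0,0,0],[0,0,0],-1],
    [[0,0,0],[0,0,0],-1]
  ]
}}

```text
clock: 23.02
position: [0.5776, -0.1882, 0.0838]
tool_rot: [3.142, 0.0, 0.334]
force: [-0.4, -0.2, 0.1]
grip_width: 0.0855
finger_force: 0.0
```

Request:
{"fn": "play_rows", "kwargs": {
  "plan": [
    [[0,0,-0.3],[0,0,0],-1],
    [[0,0,-0.6],[0,0,0],-1],
    [[0,0,-0.8],[0,0,0],-1],
    [[0,0,-1],[0,0,0],-1],
    [[0,0,-1],[0,0,0],-1],
    [[0,0,-1],[0,0,0],-1],
    [[0,0,-1],[0,0,0],-1],
    [[0,0,-0.5],[0,0,0],-1],
    [[0,0,0],[0,0,0],1]
  ]
}}

```text
clock: 24.15
position: [0.5778, -0.1882, 0.2397]
tool_rot: [3.141, -0.001, 0.334]
force: [0.0, -0.3, 0.6]
grip_width: 0.0698
finger_force: 0.0
```

```bash
python3 - <<'E'
from h import *
s=bot.observe(); print(s["position"],s["tool_rot"],s["force"],s["grip_width"])
f=grab_frame("side"); np.savez("side9.npz",**f); P,u,v=pts(f); rgb=f["pixels"][v,u].astype(int); x,y,z=P.T
m=(x>.46)&(x<.75)&(y>-.26)&(y<-.09)&(z>.088)&(z<.13)&(rgb.min(1)>100); Q=P[m]; print(m.sum())
d=np.array([np.cos(.334),np.sin(.334)]); a=(Q[:,:2]-[.5777,-.188])@d
print(np.percentile(a,[.3,99.7]).round(4), np.median(Q[(a<.06)][:,2]).round(4),np.median(Q[(a<.06)],0))
for n in ("store","parcel"):
    for r in regions_of(n,"side")[:2]: print(n,r["p"],r["box"])
cv2.imwrite("pics/s4.png",cv2.resize(f["pixels"][150:390,230:450,::-1],None,fx=2.4,fy=2.4))
E
```

```text
[ 0.57783504 -0.18815796  0.23967519] [ 3.14110423e+00 -1.28333984e-03  3.34346089e-01] [ 0.02908308 -0.33980059  0.58636468] 0.06977403618072917
454
[-0.073   0.1292] 0.1022 [ 0.57358958 -0.18804706  0.10223861]
store 0.5 [370.7, 338.0, 389.6, 353.5]
store 0.45 [303.8, 191.5, 359.3, 245.4]
parcel 0.95 [269.0, 275.3, 343.7, 341.8]
parcel 0.43 [305.9, 189.8, 360.3, 243.0]
```

View pics/s4.png

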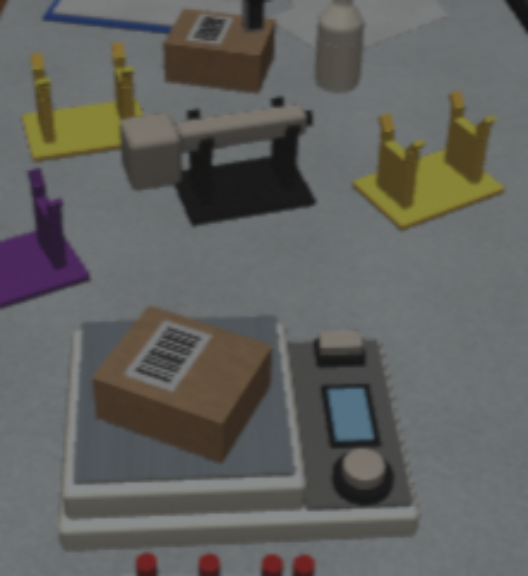

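The scanner is back in the black cradle in its original pose (handle top 0.102, head at the same end), and the parcel hasn't moved. The round button is at crop (362,470). Next I press it.

Request:
{"fn": "play_rows", "kwargs": {
  "plan": [
    [[0.06,-0.5,0],[0,0,0],1],
    [[0.06,-1,0],[0,0,0],1],
    [[0.06,-1,0],[0,0,0],1],
    [[0.06,-1,0],[0,0,0],1],
    [[0.06,-1,0],[0,0,0],1],
    [[0.07,-1,0],[0,0,0],1],
    [[0.07,-1,0],[0,0,0],1],
    [[0.07,-1,0],[0,0,0],1],
    [[0.07,-1,0],[0,0,0],1],
    [[0.07,-1,0],[0,0,0],1],
    [[0.07,-1,0],[0,0,0],1],
    [[0.07,-1,0],[0,0,0],1],
    [[0.07,-1,0],[0,0,0],1],
    [[0.06,-1,0],[0,0,0],1],
    [[0.06,-1,0],[0,0,0],1],
    [[0.06,-1,0],[0,0,0],1],
    [[0.06,-1,0],[0,0,0],1],
    [[0.06,-1,0],[0,0,0],1],
    [[0.06,-1,0],[0,0,0],1],
    [[0.06,-0.6,0],[0,0,0],1]
  ]
}}

```text
clock: 26.8
position: [0.4502, 0.2748, 0.2384]
tool_rot: [3.141, 0.001, 0.336]
force: [0.9, 0.2, 0.1]
grip_width: 0.0001
finger_force: 0.0
```

Request:
{"fn": "play_rows", "kwargs": {
  "plan": [
    [[0,0,0.5],[0,0,0],1],
    [[0,0,1],[0,0,0],1],
    [[0,0,1],[0,0,0],1],
    [[0,0,1],[0,0,0],1],
    [[0,0,1],[0,0,0],1],
    [[0,0,0.9],[0,0,0],1],
    [[0,0,0.4],[0,0,0],1],
    [[0,0,0],[0,0,0],1],
    [[0,0,0],[0,0,0],1]
  ]
}}

```text
clock: 27.92
position: [0.4516, 0.2733, 0.0944]
tool_rot: [-3.141, -0.001, 0.334]
force: [-0.4, -0.7, -1.1]
grip_width: -0.0
finger_force: 0.0
```

```bash
python3 - <<'E'
from h import *
s=bot.observe(); print(s["position"],s["tool_rot"],s["force"],s["grip_width"])
f=grab_frame("side")
cv2.imwrite("pics/s5.png",cv2.resize(f["pixels"][260:390,310:440,::-1],None,fx=4.5,fy=4.5))
E
```

```text
[0.45155697 0.27325145 0.09440378] [-3.14149059e+00 -7.38189985e-04  3.33886111e-01] [-0.35982356 -0.70192875 -1.12263462] -1.3179587412671781e-05
```

View pics/s5.png

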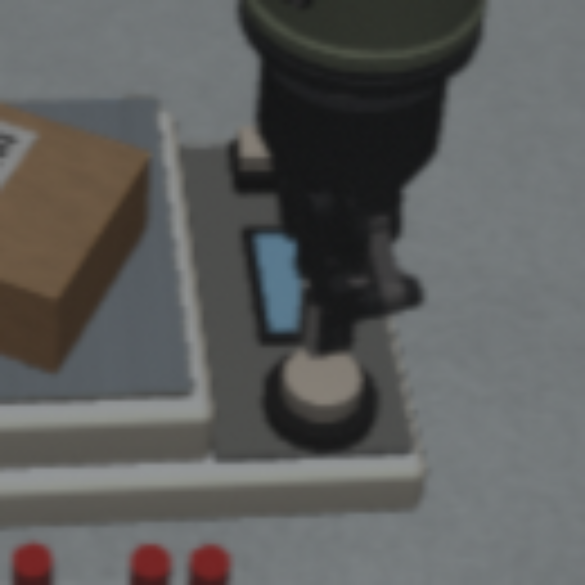

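The shut fingertips stand just above the round button (crop (325,375)). I press straight down in small steps.

Request:
{"fn": "play_rows", "kwargs": {
  "plan": [
    [[0,0,0.4],[0,0,0],1],
    [[0,0,0.2],[0,0,0],1],
    [[0,0,0.1],[0,0,0],1],
    [[0,0,0.1],[0,0,0],1],
    [[0,0,0.1],[0,0,0],1],
    [[0,0,0],[0,0,0],1],
    [[0,0,0],[0,0,0],1]
  ]
}}

```text
clock: 28.85
position: [0.4511, 0.2735, 0.0713]
tool_rot: [-3.141, 0.0, 0.334]
force: [-3.5, 1.1, 4.2]
grip_width: -0.0003
finger_force: 2.1
```

Request:
{"fn": "play_rows", "kwargs": {
  "plan": [
    [[0,0,0.05],[0,0,0],1],
    [[0,0,0.05],[0,0,0],1],
    [[0,0,0],[0,0,0],1],
    [[0,0,0],[0,0,0],1]
  ]
}}

```text
clock: 29.35
position: [0.4513, 0.2735, 0.0703]
tool_rot: [-3.14, -0.0, 0.334]
force: [-14.0, -2.5, 46.8]
grip_width: 0.0003
finger_force: 22.8
```

The button is at its stop: force rose steeply to 47 N. I release and rise.

Request:
{"fn": "play_rows", "kwargs": {
  "plan": [
    [[0,0,-0.2],[0,0,0],1],
    [[0,0,-0.4],[0,0,0],1],
    [[0,0,-0.8],[0,0,0],1],
    [[0,0,-1],[0,0,0],1],
    [[0,0,-1],[0,0,0],1],
    [[0,0,-1],[0,0,0],1],
    [[0,0,-1],[0,0,0],1],
    [[0,0,-0.5],[0,0,0],1],
    [[0,0,0],[0,0,0],1],
    [[0,0,0],[0,0,0],1],
    [[0,0,0],[0,0,0],1],
    [[0,0,0],[0,0,0],1]
  ]
}}

```text
clock: 30.85
position: [0.4511, 0.2732, 0.2159]
tool_rot: [3.141, 0.001, 0.334]
force: [0.8, -0.2, -0.1]
grip_width: -0.0003
finger_force: 0.0
```

```bash
python3 - <<'E'
from h import *
s=bot.observe(); print(s["position"],s["force"])
f=grab_frame("side"); a=np.load("side9.npz")["pixels"].astype(int); d=np.abs(f["pixels"].astype(int)-a).max(2)
for n,(l,t,r,b) in dict(store=(365,334,392,355),parcel=(265,272,320,345),scanner=(278,190,365,245)).items(): print(n,d[t:b,l:r].mean().round(2),(d[t:b,l:r]>40).mean().round(3))
P,u,v=pts(f); m=(np.abs(u-379)<4)&(np.abs(v-341)<3); print(np.median(P[m],0))
P,u,v=pts(dict(np.load("side9.npz"))); m=(np.abs(u-379)<4)&(np.abs(v-341)<3); print(np.median(P[m],0))
E
```

```text
[0.45111539 0.27323758 0.21591474] [ 0.76201856 -0.17883425 -0.12186453]
store 5.36 0.0
parcel 6.39 0.0
scanner 5.29 0.0
[0.45417281 0.27302887 0.06504438]
[0.45420324 0.27277267 0.06492234]
```

Button, parcel and scanner all look as they did before the press, and the button top is back at 65 mm.

```bash
python3 -c "
from h import *
print(bot.job_done())"
```

```text
the job is handed in; nothing more can be done
None
```

The job is handed in at about 31 s of the 66 s allowed: the scanner was held over the label for over 2 s and laid back in its black cradle, and the round button was pressed to its stop and sprang back up; the hand-in returned no verdict.

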